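# Unclamp the parts washer and hold its lid half open

## Robot

A 6-joint arm with a two-finger parallel gripper is mounted at the origin on the work surface. World frame = base frame: x ahead of the robot, y to its left, z up, the work surface at z = 0. Lengths are in m, angles in rad, forces in N, time in s.
With the tool pointing down it reaches from about 0.25 to 0.775 m from the base axis. Payload 4 kg.
Tool frame: the origin (TCP) lies midway between the tips of the shut fingers; the grasp point (between the pads) lies 19 mm behind it; z points along the fingers, y is the line along which they close (so a half turn about z gives the same grasp; the last joint's range is limited). The gripper opens to 94 mm and grips with 3 to 60 N. Pads are 16 mm wide; open, the fingers measure 119 mm over their backs; the gripper's body (75 mm by 177 mm) begins 78 mm behind the grasp point.
Start: joints at [1.191, 0.087, 1.371, -0, 1.684, -0.103], TCP at [0.15, 0.529, 0.206] pointing down, gripper open.
Joint ranges: [-3.1, 3.1], [-0.76, 2.03], [0.27, 2.55], [-1.08, 4.22], [0.17, 2.65], [-2.57, 2.57]. Speed limits (rad/s): [2.79, 2.79, 3.14, 3.14, 3.14, 3.14].

## Interface

Orientations are given as [roll, pitch, yaw] about the fixed x, y, z axes, in that order (R = Rz(yaw) Ry(pitch) Rx(roll)).
In Python, from bench import robot gives the robot as it stands.
- The arm moves only by the tool servo_tool, never from a script. Its argument "moves" is a list of rows, each a list of 5 numbers: the shift along the tool's x, y, z in units of 25 mm (1.0 is 25 mm), then the turn about the tool's z in units of 6 degrees (1.0 is 6 degrees), then the closure, from 0 (fully open) to 1 (shut). In form: [[dx, dy, dz, yaw, gripper], ...]. A call has 1 to 10 rows; each row is the pose to reach, as a shift and turn from the pose commanded when the call began, along the tool's axes at that moment; what a row does not reach only later rows make up. A row lasts 1/12 s, in which the tool goes at most 41.7 mm and 7.16 degrees, less where a joint would pass 70% of its speed; a pose out of reach is approached as far as the arm can. A call with a gripper value outside its range is refused whole. The fingers move at their own pace and stop on an object; the grip force is fixed at half the most. Time passes only in rows, so rows that repeat a pose let the fingers close. It gives the time, the measured TCP pose, the force, the opening and the grip force at its end, in the units of the state.
- robot.get_obs(): the state, without advancing time (a new reading comes with each control period).
- robot.snapshot(name): name is "side" or "top" or "wrist"; returns a dict with "image" (384x512x3 uint8, blue, green, red), "fx", "fy", "cx", "cy" (pixels), "eye" and "orientation" of the camera in the world; the wrist camera has in their place "T_tool_cam" (4x4, takes a point from camera to tool coordinates, whose origin is the TCP and whose axes are the flange's). Camera axes: x right, y down, z forward; pixel columns grow to the right and rows downward; lengths in m; the calibration is good to about 2 mm. A picture is of the moment at which its call begins: read the wrist's pose just before it. There is no depth.
- robot.close_job(): hands the job in; it is judged then, once.
The state is a dict: "time": time; "joint_positions": joint angles; "qvel": joint speeds; "joint_torque": joint torques, N m; "tool_pos": TCP position; "ee_rot": TCP orientation; "wrist_force": force on the tool from outside, world axes, zero at the start; "wrist_torque": the same for the moment, N m; "width": finger opening in m; "finger_force": force on a finger pad.
Only numpy, scipy, OpenCV 4.12 (cv2) and the standard library are available. Lean on these libraries where they do the work, as an engineer would, in place of code of your own. Each camera call takes 0.05 s, during which the arm holds its last target. There are 200 camera calls.

## Task

The wash is done: release the red-handled toggle clamp on the side of the parts washer by throwing its handle right back until the clamp arm stands up clear of the lid, then raise the self-closing lid by its front handle and hold it open at 45 degrees so that a colleague can lift the basket out. Do not let the lid drop on the way, and leave the things on the bench and the basket in the tank where they are. The lid has no stay: finish while still holding it at 45 degrees by its handle, and do not let go.

Things in the scene. Friction and masses are not known exactly. Their poses are not given: they have to be found in the camera images.
- washer: bench parts washer, fixed: blue plinth with an open stainless tank, 210 mm deep (its x), 300 wide (its y), 145 high to the rim, closed by a flat lid. Origin: centre of the underside, on the bench. x points from the front (lid handle, robot's side) to the back (hinge), y to the side where the clamp is bolted, z up; turned by up to 0.3 rad
- lid_hinge (a point): middle of the lid's hinge line, fixed to the washer: on the back edge of the rim, 105 mm behind the washer's centre, 145 mm above the bench. The hinge line runs along the washer's y
- lid (a joint): lid angle in rad: 0 = closed on the rim, 0.785 = 45 degrees open, hinge stop at 1.3. A 212 x 310 x 5 mm metal sheet (top face 150 mm above the bench when closed), with its handle 0.55 to 1 kg; it swings up and back about the hinge line and falls shut from any angle
- lid_handle: round bar handle of the lid, 12 mm thick (15 mm to the eye), 110 mm long along its y, 45 mm in front of the lid's front edge on a post at each end (90 mm clear between). Origin: middle of the bar, 257 mm from the hinge line, 145 mm above the bench when closed. Turns with the lid; closed, its axes are the washer's (x from the bar towards the hinge)
- clamp_arm (a joint): angle of the toggle clamp's hold-down arm in rad: 0 = clamped, arm level, rubber foot on the lid (which then cannot rise); 1.55 = fully open at its stop, arm upright. The handle drives it through an over-centre link: its first 15 degrees barely move the arm, then they turn together; past half way the handle falls to the stop by its own weight and stays. Under 5 N at the grip
- clamp_grip (a point): middle of the red grip (21 mm thick, 62 long) of the clamp's handle. Clamped: handle upright, this point 290 mm above the bench, 80 above the handle's pivot, 72 mm in front of the washer's centre (its -x), 176 mm to its +y; grip's top 30 mm higher. To open it swings outward (washer's +y) and down by 120 degrees, ending about 120 mm farther out and 125 mm lower. z: along the lever to its free end
- wash_basket: wire basket of five cleaned damper pistons, 150 x 210 x 50 mm, loose on the floor of the tank under the lid; leave it. Origin: centre of its underside
- can_black: black aerosol can with red cap, 65 mm across, 234 mm tall, standing loose at the right; leave it. Origin: centre of its foot
- can_blue: blue aerosol can with white cap, 65 mm across, 234 mm tall, standing loose at the right; leave it. Origin: centre of its foot
- wrench: steel wrench 200 mm long, lying loose at the right near the robot, along its x; leave it
- screwdriver: screwdriver lying loose at the left, along its x; leave it
- gauge: round pressure gauge in a black ribbed rubber boot, 80 mm across and 28 mm high, with a short metal stub, lying face up at the left; leave it. Origin: centre of its underside
- green_basket: small open green plastic basket, 150 x 110 x 60 mm, standing loose at the left; leave it. Origin: centre of its underside

How it is judged:
By the outcome, as a careful person would: the job done as asked, in the order asked, and still so for the second after the job is handed in, while the arm keeps its last pose, push and grip.
It also fails if it takes over 54 s, if anything falls off the work surface, if the arm or the gripper's body presses on something with over 40 N, if the wrist force passes 120 N, or if a joint passes its speed limit or range.

## Working session

There is one attempt and no reset: what is moved stays moved. The work goes in short steps, Python scripts to look and compute and a tool call to move; the robot and the scene stay as the last step left them, time stands still between calls to the robot, and variables do not carry over. Pictures are saved under pics/ and viewed, at most 10 in all, crops included, and the job is handed in when it is done.

Besides the shell and the picture viewer there is one more tool, called after "Request:" as name([rows], argument=value, ...), one row to a line, values as JSON. servo_tool: Moves the arm, as the interface text tells. Its arguments: {"type":"object","properties":{"moves":{"type":"array"}},"required":["moves"]}

```bash
mkdir -p pics; python3 - <<'E'
from bench import robot
import cv2
o=robot.get_obs()
print({k:o[k] for k in ("time","tool_pos","ee_rot","width","wrist_force")})
for n in("side","top"):
    s=robot.snapshot(n);cv2.imwrite(f"pics/{n}0.png",s["image"]);print(n,{k:v for k,v in s.items() if k!="image"})
E
```

```text
{'time': 0.0, 'tool_pos': array([0.15010477, 0.52854195, 0.20430352]), 'ee_rot': array([-3.13937535e+00, -2.43700579e-04,  2.86480987e+00]), 'width': 0.09404672736961124, 'wrist_force': array([-0.04826253,  0.22604121,  0.015292  ])}
side {'fx': 400.5535757492831, 'fy': 400.5535757492831, 'cx': 251.36907632508192, 'cy': 190.24927055811824, 'eye': array([ 0.40134631, -1.09843727,  1.23564376]), 'orientation': array([-2.32745443,  0.00971971, -0.13821159])}
top {'fx': 461.18853867227944, 'fy': 461.18853867227944, 'cx': 250.04680710516018, 'cy': 194.4087561262421, 'eye': array([0.31466948, 0.04229349, 1.58909988]), 'orientation': array([-2.96105574, -0.00762444, -1.59913098])}
```

View pics/side0.png

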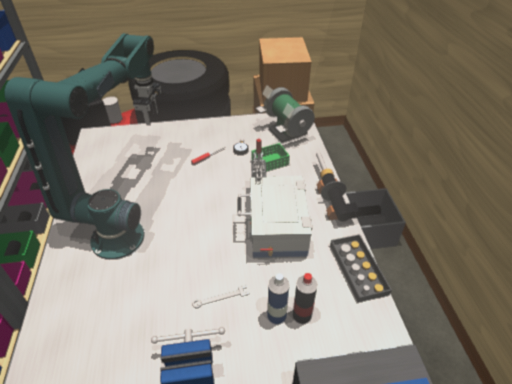

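View pics/top0.png

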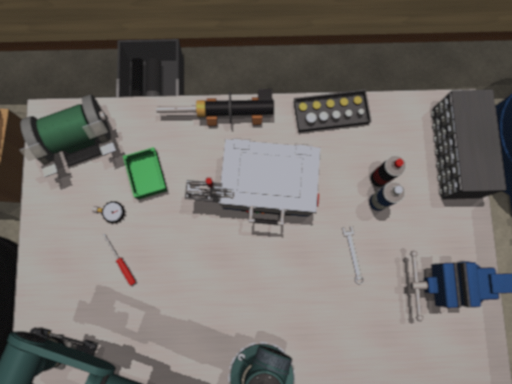

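The side view shows the washer around (280,215) with the clamp at about (258,160). In the top view the lid is around (270,175), its handle bar near (267,222) and the clamp's red grip at about (209,182).

```bash
cat > h.py <<'E'
import numpy as np,cv2
from scipy.spatial.transform import Rotation as R
def ray(s,u,v):
    d=np.array([(u-s["cx"])/s["fx"],(v-s["cy"])/s["fy"],1.]);d=R.from_euler("xyz",s["orientation"]).as_matrix()@d
    return s["eye"],d
def onz(s,u,v,z):
    e,d=ray(s,u,v);return e+d*(z-e[2])/d[2]
def tri(a,b):
    A=[];y=[]
    for e,d in(a,b):
        d=d/np.linalg.norm(d);P=np.eye(3)-np.outer(d,d);A.append(P);y.append(P@e)
    return np.linalg.lstsq(np.vstack(A),np.hstack(y),rcond=None)
def proj(s,p):
    c=R.from_euler("xyz",s["orientation"]).as_matrix().T@(np.asarray(p)-s["eye"])
    return np.array([s["fx"]*c[0]/c[2]+s["cx"],s["fy"]*c[1]/c[2]+s["cy"]])
E
python3 - <<'E'
import cv2,numpy as np
t=cv2.imread("pics/top0.png")[125:245,170:335];s=cv2.imread("pics/side0.png")[125:265,220:330]
a=cv2.resize(t,None,fx=4,fy=4,interpolation=2)[:480];b=cv2.resize(s,None,fx=4,fy=4,interpolation=2)
cv2.imwrite("pics/tc.png",a);cv2.imwrite("pics/sc.png",b)
E
```

```text
(no output)
```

View pics/tc.png

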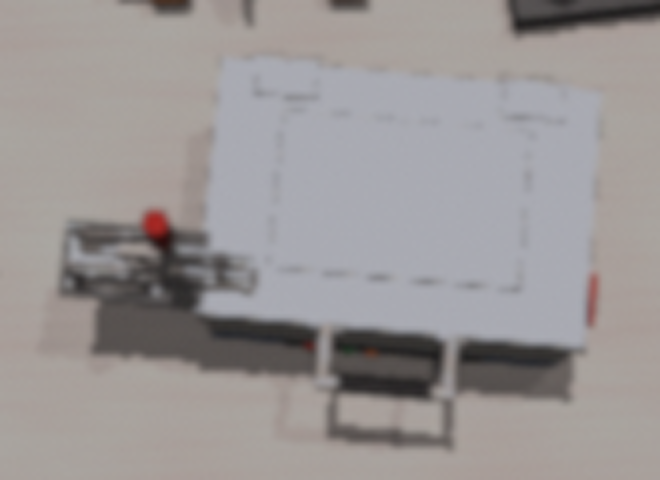

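View pics/sc.png

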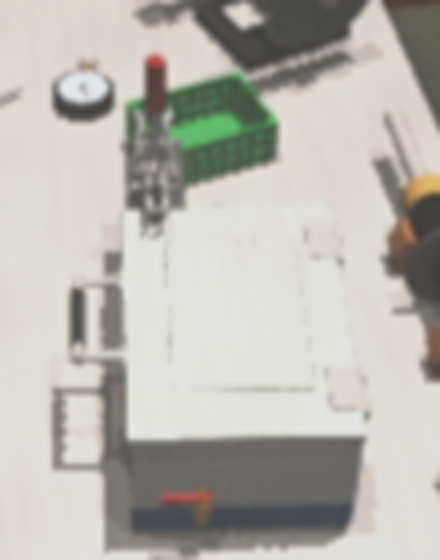

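The top crop shows lid corners at about (222,57), (600,92), (582,347) and (200,315), with the dark bar centred near (387,387). The side crop shows the red grip from (154,57) to (157,112), upright, and the bar at about (78,318).

```bash
cat > m.py <<'E'
from h import *
S=dict(side=dict(fx=400.5535757,fy=400.5535757,cx=251.369076,cy=190.24927,eye=np.array([.40134631,-1.09843727,1.23564376]),orientation=[-2.32745443,.00971971,-.13821159]),
top=dict(fx=461.18853867,fy=461.18853867,cx=250.0468,cy=194.408756,eye=np.array([.31466948,.04229349,1.58909988]),orientation=[-2.96105574,-.00762444,-1.59913098]))
E
python3 - <<'E'
from m import *
T,D=S["top"],S["side"]
t=cv2.imread("pics/top0.png");s=cv2.imread("pics/side0.png")
# lid: bluish light grey in top
h=t.astype(int);m=((h[...,0]-h[...,2]>3)&(h.min(2)>150)).astype(np.uint8)
n,l,st,c=cv2.connectedComponentsWithStats(m);k=1+np.argmax(st[1:,4]);lm=(l==k).astype(np.uint8)
lm=cv2.morphologyEx(lm,cv2.MORPH_OPEN,np.ones((9,9)))
cn=max(cv2.findContours(lm,0,2)[0],key=cv2.contourArea)
b=cv2.boxPoints(cv2.minAreaRect(cn));print("box",b.tolist())
P=np.array([onz(T,u,v,.15) for u,v in b]);print(P.round(4).tolist(),np.linalg.norm(np.diff(P,axis=0),axis=1))
P2=np.array([onz(T,170+(u+.5)/4-.5,125+(v+.5)/4-.5,.15) for u,v in[(222,57),(600,92),(582,347),(200,315)]]);print("hand",P2.round(4).tolist(),np.linalg.norm(np.diff(P2,axis=0),axis=1))
for Q in(P2,):
    psi=np.arctan2(*( (Q[0]+Q[1]-Q[2]-Q[3])[[1,0]])),np.arctan2(*((Q[0]+Q[3]-Q[1]-Q[2])*[-1,1,1])[[0,1]]);print("c",Q.mean(0),"psi",psi)
print("bar",onz(T,170+387.5/4-.4,125+387.5/4-.4,.145), tri(ray(T,170+387.5/4-.4,125+387.5/4-.4),ray(D,220+78/4-.4,125+318/4-.4)))
for nm,im,r in(("top",t,(slice(170,200),slice(195,225))),("side",s,(slice(135,160),slice(250,270)))):
    q=im[r].astype(int);m=(q[...,2]>q[...,1]*1.6)&(q[...,2]>80);y,x=np.nonzero(m);print(nm,x.mean()+r[1].start,y.mean()+r[0].start,x.min()+r[1].start,x.max()+r[1].start,y.min()+r[0].start,y.max()+r[0].start)
E
```

```text
box [[218.8882598876953, 201.62452697753906], [225.65309143066406, 137.8419952392578], [321.46923828125, 148.0043182373047], [314.70440673828125, 211.78684997558594]]
[[0.5564, 0.123, 0.15], [0.7655, 0.0977, 0.15], [0.7233, -0.2114, 0.15], [0.5157, -0.1784, 0.15]] [0.21060619 0.31200181 0.21012866]
hand [[0.762, 0.0995, 0.15], [0.7247, -0.2055, 0.15], [0.517, -0.1798, 0.15], [0.5507, 0.1208, 0.15]] [0.307286   0.20925533 0.30244707]
c [ 0.6386232  -0.04127012  0.15      ] psi (np.float64(-0.1118626507722124), np.float64(-0.11683796742410138))
bar [ 0.48981033 -0.02545998  0.145     ] (array([ 0.49107962, -0.02528047,  0.14779567]), array([5.10511594e-06]), np.int32(3), array([1.41421356, 1.29582876, 0.56641666]))
top 208.5 180.5 206 211 178 183
side 258.38461538461536 140.3846153846154 257 260 139 142
```

Request:
servo_tool([
  [-1, -0.66, -0.62, 1.2, 1],
  [-2.1, -1.4, -1.3, 2.4, 1],
  [-3.2, -2.1, -2, 3.6, 1],
  [-4.3, -2.8, -2.7, 4.7, 1],
  [-5.4, -3.5, -3.3, 5.9, 1],
  [-6.5, -4.2, -4, 7.1, 1],
  [-7.6, -4.9, -4.7, 8.3, 1],
  [-8.7, -5.6, -5.3, 9.5, 1],
  [-9.7, -6.3, -5.9, 10.7, 1],
  [-10.2, -6.6, -6.2, 11.8, 1],
])

```text
time: 0.93
tool_pos: [0.3524, 0.2983, 0.3622]
ee_rot: [3.139, -0.0, 1.62]
wrist_force: [0.2, 0.1, 0.6]
width: 0.031
finger_force: 0.0
```

```bash
cat > go.py <<'E'
# go.py x y z yaw : units to a world TCP target from the measured pose
import sys
from m import *
from bench import robot
W=np.array([.641,-.042]);PSI=-.125
ex=np.array([np.cos(PSI),np.sin(PSI)]);ey=np.array([-ex[1],ex[0]])
def units(p,yaw=np.pi/2+PSI):
    o=robot.get_obs();M=R.from_euler("xyz",o["ee_rot"]).as_matrix()
    print("t",round(o["time"],2),o["tool_pos"].round(4),o["ee_rot"].round(4),"F",o["wrist_force"].round(1),"w",o["width"])
    d=M.T@(np.asarray(p)-o["tool_pos"]);print("units",(d/.025).round(2),"yaw",round(-np.degrees(yaw-o["ee_rot"][2])/6,2))
def wash(x,y,z): return np.r_[W+x*ex+y*ey,z]
E
python3 - <<'E'
from go import *
units([.50,.05,.36]);units(wash(-.072,.131,.36));
E
```

```text
t 0.93 [0.3524 0.2983 0.3622] [ 3.1390e+00 -2.0000e-04  1.6195e+00] F [0.2 0.1 0.6] w 0.030977175503991906
units [-10.21   5.41   0.1 ] yaw 1.66
t 0.93 [0.3524 0.2983 0.3622] [ 3.1390e+00 -2.0000e-04  1.6195e+00] F [0.2 0.1 0.6] w 0.030977175503991906
units [-8.5   8.94  0.11] yaw 1.66
```

Request:
servo_tool([
  [-1.4, 0.8, 0, 0.6, 1],
  [-2.8, 1.5, 0, 1.1, 1],
  [-4.2, 2.2, 0, 1.66, 1],
  [-5.6, 3, 0, 1.66, 1],
  [-7, 3.7, 0, 1.66, 1],
  [-8.4, 4.4, 0, 1.66, 1],
  [-9.7, 5.3, 0, 1.66, 1],
  [-9.5, 6.8, 0, 1.66, 1],
  [-8.9, 8, 0, 1.66, 1],
  [-8.5, 8.9, 0, 1.66, 1],
])

```text
time: 1.77
tool_pos: [0.587, 0.1008, 0.3587]
ee_rot: [-3.139, -0.0, 1.453]
wrist_force: [-0.4, -0.9, 0.2]
width: 0.0004
finger_force: 0.0
```

```bash
python3 - <<'E'
from go import *
units(wash(-.072,.131,.275));s=robot.snapshot("wrist");cv2.imwrite("pics/w1.png",s["image"])
E
```

```text
t 1.77 [0.587  0.1008 0.3587] [-3.1394 -0.      1.4526] F [-0.4 -0.9  0.2] w 0.0003835617067305376
units [-0.16 -0.02  3.35] yaw 0.06
```

View pics/w1.png

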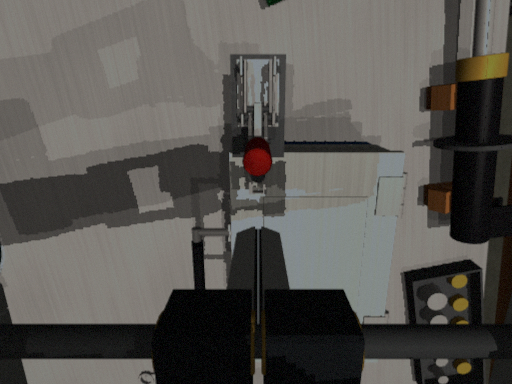

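The wrist view shows the red cap at (257,160), right on the line of the shut fingers (column 258), so the approach is aligned. I'll descend and push.

Request:
servo_tool([
  [-0.16, 0, 1.2, 0, 1],
  [-0.16, 0, 2.4, 0, 1],
  [-0.16, 0, 3.35, 0, 1],
  [0.3, 0, 3.35, 0, 1],
  [0.8, 0, 3.35, 0, 1],
  [1.25, 0, 3.3, 0, 1],
  [1.7, 0, 3.25, 0, 1],
  [2.15, 0, 3.2, 0, 1],
  [2.6, 0, 3.15, 0, 1],
  [3, 0, 3.2, 0, 1],
])

```text
time: 2.65
tool_pos: [0.5944, 0.1779, 0.2826]
ee_rot: [3.138, -0.001, 1.456]
wrist_force: [0.2, 0.1, 0.2]
width: 0.0006
finger_force: 0.1
```

```bash
python3 - <<'E'
from go import *
units(wash(-.072,.176+.058,.262));units(wash(-.072,.176+.075,.22))
E
```

```text
t 2.65 [0.5944 0.1779 0.2826] [ 3.1381e+00 -1.4000e-03  1.4563e+00] F [0.2 0.1 0.2] w 0.0005799588603154417
units [0.87 0.07 0.82] yaw 0.1
t 2.65 [0.5944 0.1779 0.2826] [ 3.1381e+00 -1.4000e-03  1.4563e+00] F [0.2 0.1 0.2] w 0.0005799588603154417
units [1.54 0.07 2.51] yaw 0.1
```

Request:
servo_tool([
  [0.3, 0.07, 0.1, 0, 1],
  [0.6, 0.07, 0.4, 0, 1],
  [0.9, 0.07, 0.8, 0, 1],
  [1.15, 0.07, 1.3, 0, 1],
  [1.4, 0.07, 1.9, 0, 1],
  [1.55, 0.07, 2.5, 0, 1],
  [1.55, 0.07, 2.5, 0, 1],
])

```text
time: 3.23
tool_pos: [0.5976, 0.2145, 0.2118]
ee_rot: [-3.133, 0.003, 1.456]
wrist_force: [-0.7, -1.2, -0.4]
width: 0.0005
finger_force: 0.0
```

```bash
python3 - <<'E'
from go import *
units(wash(-.072,.176+.075,.22))
s=robot.snapshot("side");t=robot.snapshot("top")
a=cv2.resize(s["image"][110:260,215:335],None,fx=3,fy=3);b=cv2.resize(t["image"][125:245,140:335],None,fx=2,fy=2)
c=np.zeros((450,750,3),np.uint8);c[:450,:360]=a;c[:240,360:750]=b;cv2.imwrite("pics/c2.png",c)
E
```

```text
t 3.23 [0.5976 0.2145 0.2118] [-3.1325  0.0032  1.4559] F [-0.7 -1.2 -0.4] w 0.0005353746958750552
units [ 0.07  0.12 -0.33] yaw 0.1
```

View pics/c2.png

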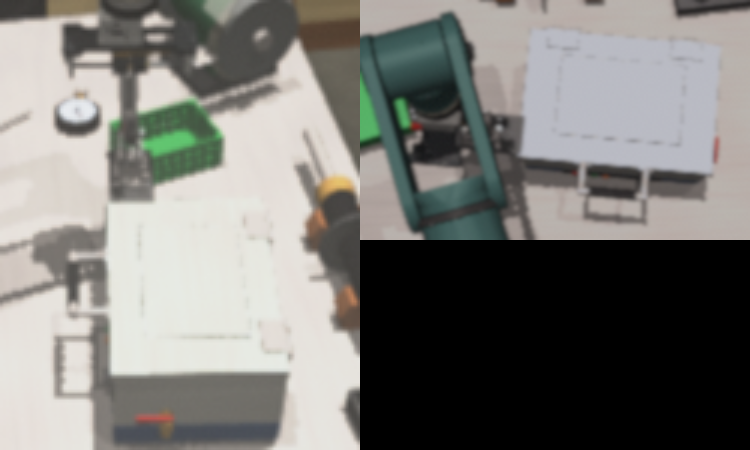

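The crop shows the red grip lowered on the outer side (top crop, near (415,127)) and no clamp arm left on the lid. I'll rise and go to the lid handle.

Request:
servo_tool([
  [0, 0, -1.3, 0, 1],
  [0, 0, -2.8, 0, 1],
  [0, 0, -4.3, 0, 1],
  [0, 0, -5.8, 0, 1],
  [0, 0, -7.3, 0, 0.7],
  [-0.8, -0.4, -8.2, 0, 0.52],
  [-2.2, -1, -8.2, 0, 0.52],
  [-3.7, -1.6, -8.2, 0, 0.52],
  [-5.2, -2.2, -8.2, 0, 0.52],
  [-6.5, -2.6, -8.2, 0, 0.52],
])

```text
time: 4.17
tool_pos: [0.5149, 0.0585, 0.4252]
ee_rot: [3.138, -0.0, 1.455]
wrist_force: [0.0, 0.1, 0.0]
width: 0.0371
finger_force: 0.0
```

```bash
python3 - <<'E'
from go import *
units(wash(-.152,0,.25))
s=robot.snapshot("side");t=robot.snapshot("top")
a=cv2.resize(s["image"][110:260,215:335],None,fx=3,fy=3);b=cv2.resize(t["image"][125:245,140:335],None,fx=2,fy=2)
c=np.zeros((450,750,3),np.uint8);c[:450,:360]=a;c[:240,360:750]=b;cv2.imwrite("pics/c3.png",c)
E
```

```text
t 4.17 [0.5149 0.0585 0.4252] [ 3.1377e+00 -1.0000e-04  1.4547e+00] F [0.  0.1 0. ] w 0.037099331249576026
units [-3.35 -0.63  7.  ] yaw 0.08
```

View pics/c3.png

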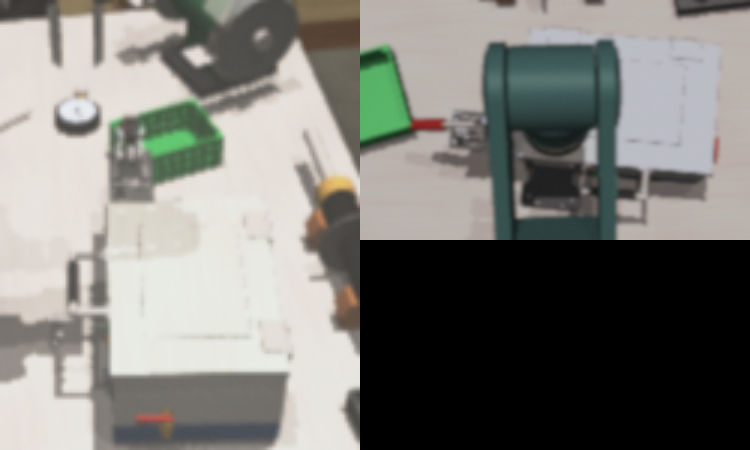

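The clamp handle lies out flat (top crop, red at about (430,125)) and the arm is upright beside the lid. I'll move above the bar.

Request:
servo_tool([
  [-1.2, -0.2, 1.2, 0.08, 0.52],
  [-2.3, -0.4, 2.4, 0.08, 0.52],
  [-3.35, -0.63, 3.6, 0.08, 0.52],
  [-3.35, -0.63, 4.8, 0.08, 0.52],
  [-3.35, -0.63, 6, 0.08, 0.52],
  [-3.35, -0.63, 7, 0.08, 0.52],
  [-3.35, -0.63, 7, 0.08, 0.52],
])

```text
time: 4.85
tool_pos: [0.4889, -0.0204, 0.2422]
ee_rot: [-3.131, -0.001, 1.447]
wrist_force: [-0.3, 0.1, -1.5]
width: 0.0451
finger_force: 0.0
```

```bash
python3 - <<'E'
from go import *
print("grip",onz(S["top"],175,187.5,.165),wash(-.072,.296,.165))
units(wash(-.152,0,.126))
o=robot.get_obs();s=robot.snapshot("wrist");cv2.imwrite("pics/w4.png",s["image"])
M=np.eye(4);M[:3,:3]=R.from_euler("xyz",o["ee_rot"]).as_matrix();M[:3,3]=o["tool_pos"]
C=M@s["T_tool_cam"]
for p in(wash(-.152,-.055,.145),wash(-.152,0,.145),wash(-.152,.055,.145)):
    c=np.linalg.inv(C)@np.r_[p,1];print(s["fx"]*c[0]/c[2]+s["cx"],s["fy"]*c[1]/c[2]+s["cy"])
np.savez("w4.npz",C=C,K=[s["fx"],s["fy"],s["cx"],s["cy"]])
E
```

```text
grip [0.60262218 0.25929056 0.165     ] [0.60646549 0.26066709 0.165     ]
t 4.85 [ 0.4889 -0.0204  0.2422] [-3.1312e+00 -8.0000e-04  1.4466e+00] F [-0.3  0.1 -1.5] w 0.04507580898723623
units [-0.1   0.11  4.65] yaw 0.01
259.78231054842826 253.19148066137075
259.9288337901191 196.814023450943
260.0921270756814 133.98398970813795
```

View pics/w4.png

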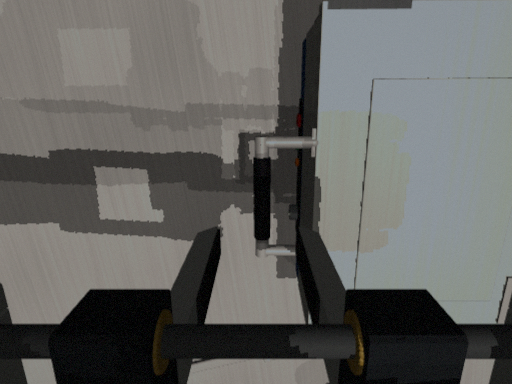

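The wrist view shows the bar at column 262, rows 140 to 255, against a predicted (260,197), and vertical, so it lies squarely between the fingers. I'll descend and grip.

Request:
servo_tool([
  [-0.1, 0.15, 1, 0, 0.52],
  [-0.1, 0.15, 2, 0, 0.52],
  [-0.1, 0.15, 3, 0, 0.52],
  [-0.1, 0.15, 4, 0, 0.52],
  [-0.1, 0.15, 4.65, 0, 0.52],
  [-0.1, 0.15, 4.65, 0, 0.52],
])

```text
time: 5.4
tool_pos: [0.4942, -0.0234, 0.1304]
ee_rot: [-3.138, -0.0, 1.447]
wrist_force: [-0.4, -1.1, 0.2]
width: 0.0454
finger_force: 0.0
```

```bash
python3 - <<'E'
from go import *
units(wash(-.151,0,.126))
E
```

```text
t 5.4 [ 0.4942 -0.0234  0.1304] [-3.1383e+00 -4.0000e-04  1.4474e+00] F [-0.4 -1.1  0.2] w 0.045366416299388194
units [-0.01 -0.12  0.18] yaw 0.02
```

Request:
servo_tool([
  [0, -0.12, 0.16, 0, 0.52],
  [0, -0.12, 0.16, 0, 0.7],
  [0, -0.12, 0.16, 0, 1],
  [0, -0.12, 0.16, 0, 1],
  [0, -0.12, 0.16, 0, 1],
  [0, -0.12, 0.16, 0, 1],
  [0, -0.12, 0.16, 0, 1],
  [0, -0.12, 0.16, 0, 1],
  [0, -0.12, 0.16, 0, 1],
])

```text
time: 6.15
tool_pos: [0.4909, -0.0235, 0.1284]
ee_rot: [-3.14, 0.0, 1.447]
wrist_force: [-4.5, 1.3, 5.4]
width: 0.0111
finger_force: 30.0
```

```bash
python3 - <<'E'
from go import *
o=robot.get_obs()
units(wash(-.151,0,.126))
r=.257
p0=o["tool_pos"];a0=np.arctan2(p0[2]+.019-.145,.257)
for a in np.radians([3,6,9,12,15,20,25,30,35,40,45,46]):
    print(round(np.degrees(a)),"y",round((1-np.cos(a))*r/.025,2),"z",round(-np.sin(a)*r/.025,2))
E
```

```text
t 6.15 [ 0.4909 -0.0235  0.1284] [-3.1401  0.      1.447 ] F [-4.5  1.3  5.4] w 0.011115305474985607
units [0.01 0.01 0.1 ] yaw 0.01
3 y 0.01 z -0.54
6 y 0.06 z -1.07
9 y 0.13 z -1.61
12 y 0.22 z -2.14
15 y 0.35 z -2.66
20 y 0.62 z -3.52
25 y 0.96 z -4.34
30 y 1.38 z -5.14
35 y 1.86 z -5.9
40 y 2.41 z -6.61
45 y 3.01 z -7.27
46 y 3.14 z -7.39
```

Grip force is 30 N at 11 mm, so the bar is held. I'll raise the lid along its arc.

Request:
servo_tool([
  [0, 0, -0.27, 0, 1],
  [0, 0.01, -0.54, 0, 1],
  [0, 0.03, -0.8, 0, 1],
  [0, 0.06, -1.07, 0, 1],
  [0, 0.09, -1.34, 0, 1],
  [0, 0.13, -1.61, 0, 1],
  [0, 0.17, -1.87, 0, 1],
  [0, 0.22, -2.14, 0, 1],
  [0, 0.28, -2.4, 0, 1],
  [0, 0.35, -2.66, 0, 1],
])

```text
time: 6.98
tool_pos: [0.4992, -0.0245, 0.1948]
ee_rot: [-3.138, -0.0, 1.447]
wrist_force: [-6.2, 0.1, -3.3]
width: 0.011
finger_force: 30.0
```

```bash
python3 - <<'E'
from go import *
o=robot.get_obs();print(o["finger_force"])
units(wash(-.151,0,.126))
E
```

```text
29.995057582855225
t 6.98 [ 0.4992 -0.0245  0.1948] [-3.1384 -0.      1.4469] F [-6.2  0.1 -3.3] w 0.011031177666076974
units [ 0.01 -0.32  2.75] yaw 0.01
```

Request:
servo_tool([
  [0, 0.15, -0.52, 0, 1],
  [0, 0.33, -1.02, 0, 1],
  [0, 0.54, -1.52, 0, 1],
  [0, 0.77, -2.01, 0, 1],
  [0, 1.03, -2.48, 0, 1],
  [0, 1.31, -2.94, 0, 1],
  [0, 1.61, -3.38, 0, 1],
  [0, 1.94, -3.81, 0, 1],
  [0, 2.29, -4.22, 0, 1],
  [0, 2.29, -4.22, 0, 1],
])

```text
time: 7.82
tool_pos: [0.5571, -0.0314, 0.3051]
ee_rot: [3.138, -0.0, 1.447]
wrist_force: [-10.1, 1.1, 5.1]
width: 0.0113
finger_force: 30.0
```

```bash
python3 - <<'E'
from go import *
a=np.pi/4;o=robot.get_obs();print(o["finger_force"])
h=.105
units(wash(h-.257*np.cos(a),0,.145+.257*np.sin(a)-.017))
p=o["tool_pos"];dx=(p[:2]-W)@ex-h;print(dx,np.degrees(np.arctan2(p[2]+.017-.145,-dx)),np.degrees(np.arcsin((p[2]+.017-.145)/.257)),np.hypot(dx,p[2]+.017-.145))
E
```

```text
29.996795654296875
t 7.82 [ 0.5571 -0.0314  0.3051] [ 3.1385e+00 -5.0000e-04  1.4472e+00] F [-10.1   1.1   5.1] w 0.011283957485746829
units [-0.    0.32 -0.18] yaw 0.01
-0.1896074290412661 43.04328907149842 43.553095522693994 0.259438305713368
```

Request:
servo_tool([
  [0, 0.12, -0.12, 0, 1],
  [0, 0.22, -0.22, 0, 1],
  [0, 0.22, -0.22, 0, 1],
  [0, 0.22, -0.22, 0, 1],
  [0, 0.22, -0.22, 0, 1],
  [0, 0.22, -0.22, 0, 1],
])

```text
time: 8.32
tool_pos: [0.5608, -0.0318, 0.3093]
ee_rot: [3.141, -0.0, 1.447]
wrist_force: [-11.0, 1.7, 5.1]
width: 0.0111
finger_force: 30.0
```

```bash
python3 - <<'E'
from go import *
a=np.pi/4;o=robot.get_obs();print(o["finger_force"])
h=.105
units(wash(h-.257*np.cos(a),0,.145+.257*np.sin(a)-.017))
p=o["tool_pos"];dx=(p[:2]-W)@ex-h;print(dx,np.degrees(np.arctan2(p[2]+.017-.145,-dx)),np.degrees(np.arcsin((p[2]+.017-.145)/.257)),np.hypot(dx,p[2]+.017-.145))
s=robot.snapshot("side");t=robot.snapshot("top");
c=np.zeros((450,790,3),np.uint8);c[:450,:390]=cv2.resize(s["image"][110:260,205:335],None,fx=3,fy=3)
c[:360,400:790]=cv2.resize(t["image"][125:245,205:335],None,fx=3,fy=3);cv2.imwrite("pics/c5.png",c)
E
```

```text
29.997109472751617
t 8.32 [ 0.5608 -0.0318  0.3093] [ 3.1413e+00 -4.0000e-04  1.4473e+00] F [-11.    1.7   5.1] w 0.01109665961857581
units [-0.    0.16 -0.02] yaw 0.01
-0.185850702129925 44.29426753007487 44.87445268461242 0.25965410925037763
```

View pics/c5.png

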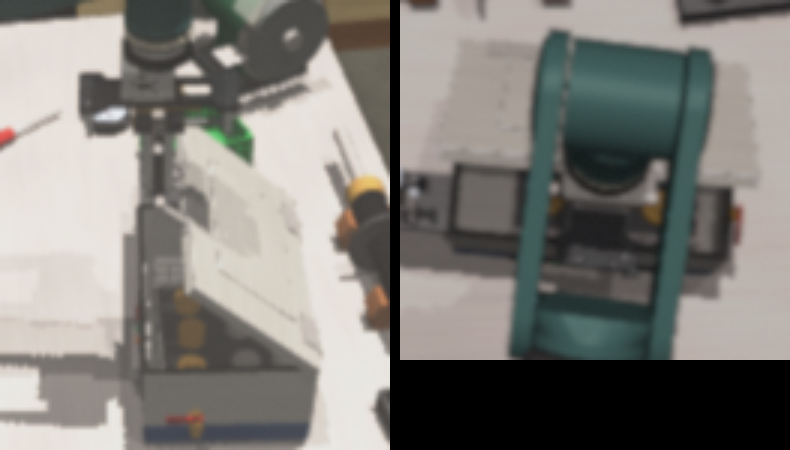

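The lid stands open at 44.5 to 45 degrees with the bar held at 30 N. The basket is visible inside the tank in the side crop, around (190,330). The pose is steady, so I'm handing in.

```bash
python3 -c "
from bench import robot
print(robot.close_job())"
```

```text
the job is handed in; nothing more can be done
None
```

The clamp is thrown fully open, and the lid is held open at about 45 degrees (measured 44.3 to 44.9) by its handle with a 30 N grip; the job was handed in at about 8.4 s, and no verdict was returned.

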